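# Aim the webcam by setting the pan dial to its marker

### The job

Aim the webcam that stands on the pan stage: with the fingertips, gently push the dial round by its upright stud until the dial's index line lines up with the line on the marker clip, then move clear. Do not grip or lift anything: leave the webcam riding untouched on the dial, do not shift the marker clip, and leave the things round the stage alone.

Things in the scene. Friction and masses are not known exactly. Their poses are not given: they have to be found in the camera images.
- stage: pan stage fixed to the desk: round grey base 224 mm across, with a ring of white scale lines every 10 degrees, at 84 to 107 mm from the centre, its top 24 mm above the desk. Origin: centre of its underside, on the dial's axis; z up. The round aluminium dial (164 mm across, its top 32 mm above the desk) turns on it about the vertical axis through this origin
- dial (a joint): angle of the dial about the stage's vertical axis, rad, counter-clockwise from above positive. 0: the index line points along the stage's +x. It turns freely either way for more than a full turn, moves easily (about 2 N at the stud), has friction and no spring, so it stays where it is left
- index_end (a point): outer end of the dial's index line, the only line on the dial: black, 4 mm wide, 44 mm long, radial. This point is 84 mm from the axis and 32 mm above the desk
- stud_top (a point): centre of the top of the dial's steel push stud: upright round pin fixed to the dial on the far side of the axis from the index line (half a turn from it), 66 mm from the axis; shank 14 mm across, head 17 mm across, standing 47 mm above the dial's top (its top 79 mm above the desk)
- marker_clip (a joint): angle at which the marker clip is clamped on the scale ring, rad, counter-clockwise from above positive; 0 along the stage's +x. At the same value of joint dial the two lines meet. The clip is stiff
- target_line (a point): inner end of the black line (4 mm wide, radial) on the marker clip, a steel tab 22 mm wide clamped over the edge of the scale ring, at 86 to 120 mm from the axis, its top 28 mm above the desk. This point is 84 mm from the axis and 32 mm above the desk, where the index end must come
- webcam: loose grey webcam, 32 x 42 x 62 mm, standing upright at the centre of the dial and riding on it (up to 94 mm above the desk). Origin: centre of its underside, z up
- usb_hub: bystander: loose grey USB hub bar, 32 x 104 x 22 mm, lying behind the stage. Origin: centre of its underside
- weight: bystander: loose brass weight, 26 mm across, 30 mm tall, behind the stage. Origin: centre of its underside
- screwdriver: bystander: loose screwdriver, 176 mm long, 24 mm thick, lying to the left of the stage. Origin: centre of its underside
- hex_key: bystander: loose black hex key, 71 x 28 mm, 8 mm thick, lying to the left of the stage. Origin: centre of its underside
There are look-alikes about, which are no part of the job. There is more than one size of the webcam; the job needs the smaller.

How it is judged:
By the outcome, as a careful person would: the job done as asked, in the order asked, and still so for the second after the job is handed in, with the robot touching nothing.
It also fails if it takes over 64 s, if anything falls off the work surface, if the arm or the gripper's body presses on something with over 40 N, if the wrist force passes 120 N, or if a joint passes its speed limit or range.

### The arm

A 6-joint arm with a two-finger parallel gripper is mounted at the origin on a cart in front of the work surface, level with it; the furniture and walls round the work are solid. World frame = base frame: x ahead of the robot, y to its left, z up, the work surface at z = 0. Lengths are in m, angles in rad, forces in N, time in s.
With the tool pointing down it reaches from about 0.25 to 0.725 m from the base axis. Payload 4 kg.
Tool frame: the origin (TCP) lies midway between the tips of the shut fingers; the grasp point (between the pads) lies 19 mm behind it; z points along the fingers, y is the line along which they close (so a half turn about z gives the same grasp; the last joint's range is limited). The gripper opens to 85 mm and grips with 20 to 120 N. Pads are 22 mm wide; open, the fingers measure 114 mm over their backs; the gripper's body (76 mm by 85 mm) begins 54 mm behind the grasp point. The pads swing forward as they close: fully open they stand 13 mm farther back than shut.
Start: joints at [1.341, 0.241, 0.005, 1.335, 0, 1.571], TCP at [0.114, 0.487, 0.231] pointing down, gripper open.
Joint ranges: [-2.72, 2.72], [-1.05, 1.87], [-1.09, 1.28], [-1.99, 2.15], [-1.42, 1.44], [-3.14, 3.14]. Speed limits (rad/s): [2.79, 2.79, 3.14, 3.14, 3.14, 3.14].

### API

Orientations are given as a unit quaternion [x, y, z, w].
In Python, from workcell import get_obs, camera, job_done, silhouettes gives the robot as it stands. The module is installed in compiled form; this text tells all that it offers.
- The arm moves only by the tool drive_tool, never from a script. Its argument "increments" is a list of rows, each a list of 3 entries, a list of its own where there are three numbers: the shift along the world's x, y, z in mm, then the turn, a rotation vector about the world's x, y, z in degrees, then the opening, from 0 (shut) to 1 (fully open). A call has 1 to 8 rows; each row shifts and turns the commanded pose from where the row before left it; what a row does not reach is not made up. A row lasts 1/12 s, in which the tool goes at most 41.7 mm and 7.16 degrees, less where a joint would pass 70% of its speed; a pose out of reach is approached as far as the arm can. A call is refused whole if a number of a shift passes 41.7 or a number of a turn 7.16, either way. A call with a gripper value outside its range is refused whole. The fingers move at their own pace and stop on an object; the grip force is fixed at half the most. Time passes only in rows, so rows that do not move let the fingers close. It gives the time, the measured TCP pose, the force, the opening and the grip force at its end, in the units of the state.
- get_obs(): the state, without advancing time (a new reading comes with each control period).
- camera(name): name is "scene" or "top" or "wrist"; returns a dict with "image" (420x560x3 uint8, red, green, blue), "K" (3x3 intrinsics, pixels), "view" (4x4, takes a point from world to camera coordinates). Camera axes: x right, y down, z forward; pixel columns grow to the right and rows downward; lengths in m; the calibration is good to about 2 mm. A picture is of the moment at which its call begins. There is no depth.
- job_done(): hands the job in; it is judged then, once.
Trained networks look in a picture, given as the dict that the camera call returned (one of the last four; its "shot" number tells which), for a name from the list of things; names that differ only in an ending like _2 or _b are one class to them, and where a whole thing is asked for, a point or a joint stands for the part that bears it (a point fixed in the world has none). Each returns a list of dicts, best first, with "conf" (0 to 1); they miss things now and then, are a little off and sometimes report something else, mostly with a low value. They report only what shows in the picture. A call takes as long as a camera call. They do not tell look-alikes from the thing itself.
- silhouettes(query, picture): "region" (420x560 bool, what is visible of it) and "bbox" ([left, top, right, bottom] in pixels, round what is visible of it).
The state is a dict: "clock": time; "joint_pos": joint angles; "joint_vel": joint speeds; "tau": joint torques, N m; "eef_pos": TCP position; "tool_rot": TCP orientation; "ft_force": force on the tool from outside, world axes, zero at the start; "ft_torque": the same for the moment, N m; "grip_width": finger opening in m; "grasp_force": force on a finger pad.
Only numpy, scipy, OpenCV 4.12 (cv2) and the standard library are available. Lean on these libraries where they do the work, as an engineer would, in place of code of your own. Each camera call takes 0.05 s, during which the arm holds its last target. There are 200 camera calls.

## Working session

There is one attempt and no reset: what is moved stays moved. The work goes in short steps, Python scripts to look and compute and a tool call to move; the robot and the scene stay as the last step left them, time stands still between calls to the robot, and variables do not carry over. Pictures are saved under pics/ and viewed, at most 10 in all, crops included, and the job is handed in when it is done.

Besides the shell and the picture viewer there is one more tool, called after ">>>" by a JSON object that holds its "api" and its "payload". drive_tool: Moves the arm, as the interface text tells. Its arguments: {"type":"object","properties":{"increments":{"type":"array"}},"required":["increments"]}

```bash
mkdir -p pics; cat > h.py <<'E'
import numpy as np,cv2
from workcell import *
def ray(c,uv,z):
    K,V=np.array(c["K"]),np.array(c["view"]);R,t=V[:3,:3],V[:3,3]
    d=R.T@np.linalg.solve(K,[uv[0],uv[1],1]);o=-R.T@t
    return o+d*(z-o[2])/d[2]
def proj(c,p):
    V=np.array(c["view"]);q=np.array(c["K"])@(V[:3,:3]@np.array(p)+V[:3,3]);return q[:2]/q[2]
def save(c,n):cv2.imwrite(f"pics/{n}.png",cv2.cvtColor(np.array(c["image"]),cv2.COLOR_RGB2BGR))
E
python3 - <<'E'
from h import *
ims=[]
for n in ["top","scene"]:
    c=camera(n);save(c,n+"0")
    print(n,np.round(c["K"],1).tolist(),np.round(c["view"],3).tolist())
    for q in ["stage","dial","stud_top","marker_clip","webcam","index_end"]:
        for s in silhouettes(q,c)[:3]:
            ys,xs=np.nonzero(s["region"]);print(q,round(s["conf"],2),s["bbox"],xs.mean().round(1),ys.mean().round(1))
print(get_obs()["eef_pos"],get_obs()["tool_rot"],get_obs()["clock"])
E
```

```text
top [[525.2, 0.0, 276.9], [0.0, 525.2, 203.8], [0.0, 0.0, 1.0]] [[0.014, -1.0, 0.009, -0.194], [-0.992, -0.015, -0.125, 0.549], [0.125, -0.007, -0.992, 1.085], [0.0, 0.0, 0.0, 1.0]]
stage 0.96 [261.2, 185.9, 363.5, 294.8] 312.6 240.2
dial 0.97 [271.8, 203.0, 352.8, 277.3] 313.3 239.5
stud_top 0.97 [276.3, 199.5, 350.7, 279.0] 313.1 239.6
marker_clip 0.54 [324.1, 278.2, 333.7, 295.2] 328.7 284.4
webcam 0.93 [384.2, 257.0, 417.3, 276.0] 398.9 265.1
webcam 0.84 [302.2, 226.4, 324.0, 243.8] 312.4 237.2
index_end 0.84 [275.8, 200.9, 351.6, 278.1] 313.3 239.3
scene [[390.9, 0.0, 274.1], [0.0, 390.9, 208.2], [0.0, 0.0, 1.0]] [[-0.723, -0.691, 0.022, 0.28], [-0.464, 0.462, -0.756, 0.385], [0.512, -0.556, -0.654, 0.52], [0.0, 0.0, 0.0, 1.0]]
stage 0.8 [277.7, 188.0, 379.0, 261.8] 326.3 226.7
dial 0.78 [290.3, 196.5, 364.2, 242.8] 326.5 220.2
stud_top 0.9 [294.0, 194.2, 366.2, 245.0] 327.0 220.0
marker_clip 0.53 [361.9, 225.6, 381.4, 238.9] 370.1 231.1
webcam 0.97 [374.7, 172.1, 403.2, 210.0] 389.3 189.7
webcam 0.72 [314.8, 193.0, 339.3, 225.2] 326.2 206.0
webcam 0.61 [219.1, 176.6, 249.9, 197.2] 235.2 188.7
index_end 0.63 [295.9, 194.1, 362.7, 241.0] 326.5 220.3
[0.11387393 0.48688269 0.23135301] [ 1.14639365e-01  9.93407174e-01  5.66355373e-05 -1.23786369e-05] 0.7
```

View pics/top0.png

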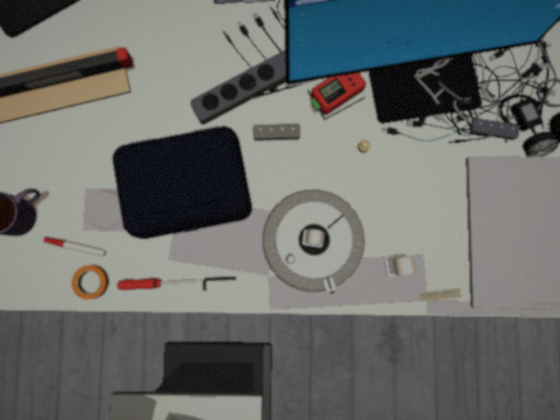

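View pics/scene0.png

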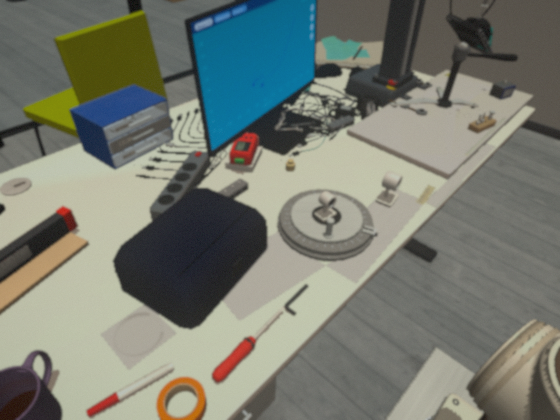

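The top view shows the stage centred near (313,240). The index line points to about (343,214), the stud is near (290,258), and the clip is near (330,284). I'll measure these on an enlarged crop.

```bash
cat > m.py <<'E'
from h import *
from scipy.optimize import least_squares
def fit(c):
    s=silhouettes("stage",c)[0]["region"].astype(np.uint8)
    cn=max(cv2.findContours(s,0,1)[0],key=len)
    pts=cv2.convexHull(cn)[:,0]
    (u,v),ax,an=cv2.fitEllipse(pts)
    return ray(c,(u,v),0.02),ax
if __name__=="__main__":
    c=camera("top");ctr,ax=fit(c);print("ctr",ctr,ax)
    for n,r,z in (("clip",.12,.028),):
        pass
    for q in ["marker_clip","webcam"]:
        for s in silhouettes(q,c):
            ys,xs=np.nonzero(s["region"]);p=ray(c,(xs.mean(),ys.mean()),.028 if q!="webcam" else .06)
            d=p-ctr;print(q,round(s["conf"],2),p.round(3),np.degrees(np.arctan2(d[1],d[0])),np.hypot(*d[:2]))
    for nm,uv,z in(("idx in",(328,227),.032),("idx out",(344,214),.032),("stud",(290,258),.079)):
        p=ray(c,uv,z);d=p-ctr;print(nm,p.round(3),np.degrees(np.arctan2(d[1],d[0])),np.hypot(*d[:2]))
    im=cv2.cvtColor(np.array(c["image"]),cv2.COLOR_RGB2BGR)[180:300,250:375]
    cv2.imwrite("pics/crop1.png",cv2.resize(im,None,fx=5,fy=5,interpolation=cv2.INTER_CUBIC)[:600])
E
python3 m.py
```

```text
ctr [ 0.47650458 -0.26391438  0.02      ] (101.88487243652344, 104.087646484375)
marker_clip 0.43 [ 0.383 -0.298  0.028] -159.69861870183703 0.09931923898245987
webcam 0.69 [ 0.426 -0.439  0.06 ] -106.1564559742998 0.18214570985423553
webcam 0.63 [ 0.48 -0.26  0.06] 43.830092846619834 0.005453419378447735
idx in [ 0.504 -0.296  0.032] -48.61881927535433 0.04222548227329567
idx out [ 0.533 -0.33   0.032] -49.482419119167744 0.08661815743344752
stud [ 0.436 -0.214  0.079] 128.61935278297062 0.06413622124699292
```

View pics/crop1.png

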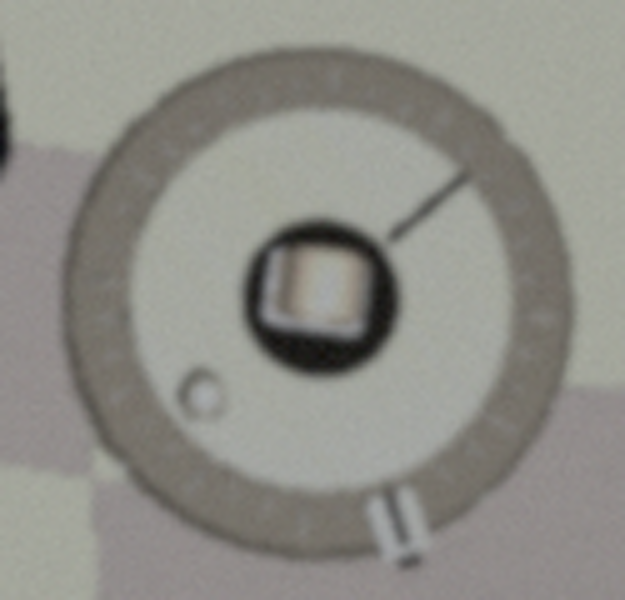

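>>> {"api": "drive_tool", "payload": {"increments": [[[25,-30,0],[0,0,0],0],[[25,-30,0],[0,0,0],0],[[25,-30,0],[0,0,0],0],[[25,-30,0],[0,0,0],0],[[25,-30,0],[0,0,0],0],[[25,-30,0],[0,0,0],0],[[25,-30,0],[0,0,0],0],[[25,-30,0],[0,0,0],0]]}}

```text
clock: 1.57
eef_pos: [0.3147, 0.2453, 0.2316]
tool_rot: [0.114, 0.993, 0.0, 0.0]
ft_force: [0.8, 0.6, 0.2]
grip_width: 0.0002
grasp_force: 0.0
```

>>> {"api": "drive_tool", "payload": {"increments": [[[10,-38,0],[0,0,0],0],[[10,-38,0],[0,0,0],0],[[10,-38,0],[0,0,0],0],[[10,-38,0],[0,0,0],0],[[10,-38,0],[0,0,0],0],[[10,-38,0],[0,0,0],0],[[10,-38,0],[0,0,0],0],[[10,-38,0],[0,0,0],0]]}}

```text
clock: 2.23
eef_pos: [0.394, -0.0592, 0.2317]
tool_rot: [0.115, 0.993, 0.0, 0.001]
ft_force: [0.7, 1.2, 0.1]
grip_width: -0.0
grasp_force: 0.0
```

>>> {"api": "drive_tool", "payload": {"increments": [[[0,-30,0],[0,0,0],0],[[0,-30,0],[0,0,0],0],[[0,-30,0],[0,0,-6],0],[[0,0,0],[0,0,0],0],[[0,0,0],[0,0,0],0]]}}

```text
clock: 2.65
eef_pos: [0.3937, -0.1484, 0.2312]
tool_rot: [0.168, 0.986, 0.0, -0.0]
ft_force: [0.1, -0.4, -0.6]
grip_width: -0.0004
grasp_force: 0.0
```

```bash
python3 - <<'E'
from h import *
c=camera("wrist");save(c,"w1");print(np.round(c["view"],3).tolist(),np.round(c["K"],1).tolist())
print(c.keys())
E
```

```text
[[0.331, 0.944, 0.0, 0.009], [0.904, -0.317, 0.287, -0.44], [0.271, -0.095, -0.958, 0.258], [0.0, 0.0, 0.0, 1.0]] [[371.6, 0.0, 277.8], [0.0, 371.6, 210.4], [0.0, 0.0, 1.0]]
dict_keys(['image', 'K', 'view', 'shot'])
```

View pics/w1.png

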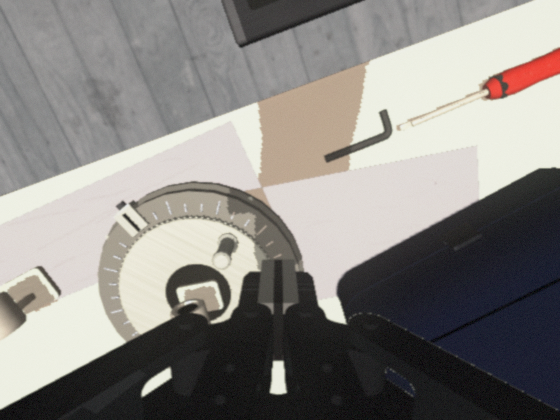

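The wrist view shows the stud top near (222,260) and the clip line from about (120,206) to (140,229). The fingers are shut, on the y+ side of the stage.

```bash
python3 - <<'E'
from h import *
c=camera("wrist");g=cv2.cvtColor(np.array(c["image"]),cv2.COLOR_RGB2GRAY)
b=g[198:240,108:152]
print("stud",ray(c,(222,260),.079).round(4))
for uv in((121,207),(140,229)):
    p=ray(c,uv,.028);d=p-[.4765,-.2639,0];print(p.round(4),np.degrees(np.arctan2(d[1],d[0])),np.hypot(*d[:2]))
print(proj(c,[.4765,-.2639,.032]))
t=camera("top");s=[x for x in silhouettes("stage",t)]
E
```

```text
stud [ 0.4348 -0.2116  0.079 ]
[ 0.3697 -0.2987  0.028 ] -161.9401207204457 0.11232048891722451
[ 0.3963 -0.2911  0.028 ] -161.29584472497183 0.08468723015711911
[196.25574694 291.69757105]
```

>>> {"api": "drive_tool", "payload": {"increments": [[[6,-33,0],[0,0,4],0],[[6,-33,0],[0,0,0],0],[[6,-32,0],[0,0,0],0],[[0,0,-40],[0,0,0],0],[[0,0,-40],[0,0,0],0],[[0,0,-40],[0,0,0],0],[[0,0,-20],[0,0,0],0],[[0,0,0],[0,0,0],0]]}}

```text
clock: 3.52
eef_pos: [0.4084, -0.2417, 0.0865]
tool_rot: [0.131, 0.991, 0.002, -0.005]
ft_force: [-0.4, -0.2, 0.6]
grip_width: -0.0001
grasp_force: 0.0
```

>>> {"api": "drive_tool", "payload": {"increments": [[[0,0,-15],[0,0,0],0],[[0,0,-15],[0,0,0],0],[[0,0,-11],[0,0,0],0],[[0,0,0],[0,0,0],0],[[0,0,0],[0,0,0],0]]}}

```text
clock: 3.93
eef_pos: [0.4129, -0.2448, 0.0515]
tool_rot: [0.131, 0.991, -0.0, 0.001]
ft_force: [0.5, -0.0, -0.2]
grip_width: 0.0001
grasp_force: 0.0
```

```bash
cat > arc.py <<'E'
import sys;from h import *
# plan rows from current angle to angle sys.argv[1], step sys.argv[2]
e=get_obs();p=np.array(e["eef_pos"][:2])*1000;C=np.array([476.5,-263.9])
d=p-C;a0=np.degrees(np.arctan2(d[1],d[0]));print("now",a0,np.hypot(*d),e["eef_pos"],np.round(e["ft_force"],1))
q=np.array(e["tool_rot"]);print("y ang",np.degrees(2*np.arctan2(q[1],q[0]))-90)
n=int(np.ceil(abs(float(sys.argv[1])-a0)/float(sys.argv[2])));A=np.radians(np.linspace(a0,float(sys.argv[1]),n+1))
P=C+np.c_[np.cos(A),np.sin(A)]*np.linspace(np.hypot(*d),66,n+1)[:,None]
print(np.diff(np.degrees(A))[0]);print(np.diff(P,axis=0).round(1).tolist())
E
python3 arc.py 45 4
```

```text
now 163.29036262554823 66.45036037892561 [ 0.41285556 -0.24479408  0.05151153] [ 0.5 -0.  -0.2]
y ang 74.92649408200438
-3.9430120875182695
[[1.5, 4.3], [1.8, 4.2], [2.1, 4.1], [2.3, 3.9], [2.6, 3.8], [2.8, 3.6], [3.1, 3.4], [3.3, 3.1], [3.5, 2.9], [3.7, 2.7], [3.9, 2.4], [4.0, 2.1], [4.2, 1.8], [4.3, 1.5], [4.4, 1.3], [4.5, 0.9], [4.5, 0.6], [4.5, 0.3], [4.6, 0.0], [4.5, -0.3], [4.5, -0.6], [4.5, -0.9], [4.4, -1.2], [4.3, -1.5], [4.2, -1.8], [4.0, -2.1], [3.9, -2.4], [3.7, -2.6], [3.5, -2.9], [3.3, -3.1]]
```

>>> {"api": "drive_tool", "payload": {"increments": [[[1.5,4.3,0],[0,0,-4],0],[[1.8,4.2,0],[0,0,-4],0],[[2.1,4.1,0],[0,0,-4],0],[[2.3,3.9,0],[0,0,-4],0],[[2.6,3.8,0],[0,0,-4],0],[[2.8,3.6,0],[0,0,-4],0],[[3.1,3.4,0],[0,0,-4],0],[[3.3,3.1,0],[0,0,-4],0]]}}

```text
clock: 4.6
eef_pos: [0.4322, -0.2151, 0.0524]
tool_rot: [0.401, 0.916, -0.001, 0.001]
ft_force: [-2.3, -0.9, 0.3]
grip_width: -0.0
grasp_force: 1.1
```

>>> {"api": "drive_tool", "payload": {"increments": [[[3.5,2.9,0],[0,0,-4],0],[[3.7,2.7,0],[0,0,-4],0],[[3.9,2.4,0],[0,0,-4],0],[[4,2.1,0],[0,0,-4],0],[[0,0,0],[0,0,0],0]]}}

```text
clock: 5.02
eef_pos: [0.448, -0.2045, 0.0523]
tool_rot: [0.524, 0.852, 0.0, 0.001]
ft_force: [-0.4, -0.5, 0.5]
grip_width: -0.0001
grasp_force: 0.2
```

```bash
python3 arc.py 55 4; python3 - <<'E'
from h import *
c=camera("top")
im=cv2.cvtColor(np.array(c["image"]),cv2.COLOR_RGB2BGR)[180:300,250:375]
cv2.imwrite("pics/crop2.png",cv2.resize(im,None,fx=5,fy=5,interpolation=cv2.INTER_CUBIC))
E
```

```text
now 115.63733484292393 65.83461840839804 [ 0.44801512 -0.20454675  0.05225097] [-0.4 -0.5  0.5]
y ang 26.852674450821155
-3.789833427682751
[[4.0, 1.8], [4.1, 1.5], [4.2, 1.2], [4.3, 0.9], [4.3, 0.7], [4.3, 0.4], [4.4, 0.1], [4.4, -0.2], [4.3, -0.5], [4.3, -0.8], [4.2, -1.1], [4.2, -1.3], [4.1, -1.6], [3.9, -1.9], [3.8, -2.1], [3.7, -2.4]]
```

View pics/crop2.png

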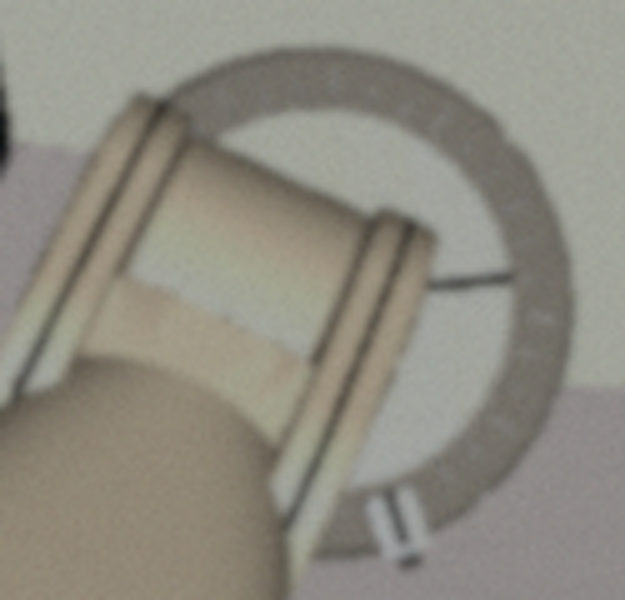

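The dial is turning: the index line now ends at crop (512,277), or full-frame (352,235). The clip line is unchanged.

>>> {"api": "drive_tool", "payload": {"increments": [[[4.0,1.8,0],[0,0,-4],0],[[4.1,1.5,0],[0,0,-4],0],[[4.2,1.2,0],[0,0,-4],0],[[4.3,0.9,0],[0,0,-4],0],[[4.3,0.7,0],[0,0,-4],0],[[4.3,0.4,0],[0,0,-4],0],[[4.4,0.1,0],[0,0,-4],0],[[4.4,-0.2,0],[0,0,-4],0]]}}

```text
clock: 5.73
eef_pos: [0.4802, -0.1977, 0.0511]
tool_rot: [0.739, 0.674, 0.0, -0.0]
ft_force: [-1.3, 1.9, -0.1]
grip_width: 0.0001
grasp_force: 1.0
```

>>> {"api": "drive_tool", "payload": {"increments": [[[4.3,-0.5,0],[0,0,-4],0],[[4.3,-0.8,0],[0,0,-4],0],[[4.2,-1.1,0],[0,0,-4],0],[[4.2,-1.3,0],[0,0,-4],0],[[4.1,-1.6,0],[0,0,-3],0],[[3.9,-1.9,0],[0,0,-3],0],[[0,0,0],[0,0,0],0],[[0,0,0],[0,0,0],0]]}}

```text
clock: 6.4
eef_pos: [0.5061, -0.2057, 0.0511]
tool_rot: [0.853, 0.522, 0.0, 0.001]
ft_force: [-0.7, 0.3, 0.3]
grip_width: 0.0001
grasp_force: 0.0
```

```bash
python3 arc.py 40 2; python3 - <<'E'
from h import *
c=camera("top");C=np.array([.4765,-.2639,.032])
for uv in((352.4,235.4),):
    d=ray(c,uv,.032)-C;print(np.degrees(np.arctan2(d[1],d[0])),np.hypot(*d[:2]))
im=cv2.cvtColor(np.array(c["image"]),cv2.COLOR_RGB2BGR)[180:300,250:375]
w=camera("wrist");wi=cv2.cvtColor(np.array(w["image"]),cv2.COLOR_RGB2BGR)
a=cv2.resize(im,(400,384),interpolation=cv2.INTER_CUBIC);b=cv2.resize(wi,(400,300))
cv2.imwrite("pics/c3.png",np.hstack([a,np.vstack([b,np.zeros((84,400,3),np.uint8)])]))
E
```

```text
now 63.051140765300666 65.28889957534159 [ 0.5060886  -0.20570073  0.051073  ] [-0.7  0.3  0.3]
y ang -27.016215470786065
-1.9209283971083835
[[2.0, -1.0], [1.9, -1.0], [1.9, -1.1], [1.9, -1.2], [1.8, -1.2], [1.8, -1.3], [1.7, -1.4], [1.7, -1.4], [1.6, -1.5], [1.6, -1.5], [1.5, -1.6], [1.5, -1.6]]
-82.65218211592236 0.08435390226073769
```

View pics/c3.png

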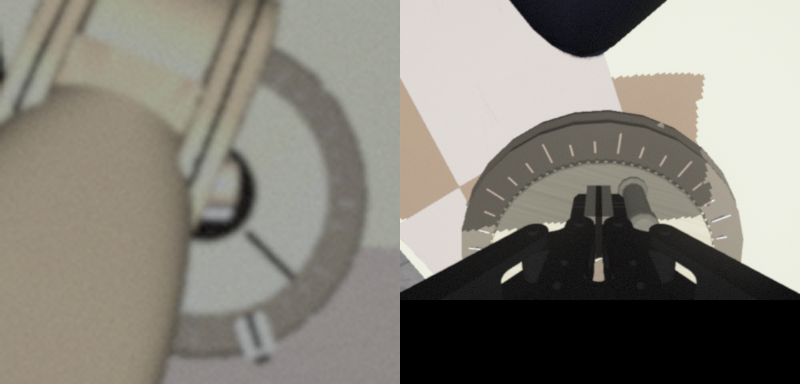

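The index line has reached (342,267) and is closing on the clip. I'll move to just short of it.

>>> {"api": "drive_tool", "payload": {"increments": [[[2.0,-1.0,0],[0,0,-2],0],[[1.9,-1.0,0],[0,0,-2],0],[[1.9,-1.1,0],[0,0,-2],0],[[1.9,-1.2,0],[0,0,-2],0],[[1.8,-1.2,0],[0,0,-2],0],[[1.8,-1.3,0],[0,0,-2],0],[[1.7,-1.4,0],[0,0,-2],0],[[1.7,-1.4,0],[0,0,-2],0]]}}

```text
clock: 7.17
eef_pos: [0.52, -0.2145, 0.0506]
tool_rot: [0.918, 0.397, 0.0, -0.001]
ft_force: [-1.1, 2.0, -0.1]
grip_width: 0.0001
grasp_force: 1.0
```

>>> {"api": "drive_tool", "payload": {"increments": [[[1.6,-1.5,0],[0,0,-2],0],[[1.6,-1.5,0],[0,0,-2],0],[[0.8,-0.8,0],[0,0,-1],0],[[0,0,0],[0,0,0],0],[[0,0,0],[0,0,0],0]]}}

```text
clock: 7.58
eef_pos: [0.5242, -0.2188, 0.0505]
tool_rot: [0.934, 0.358, 0.0, 0.0]
ft_force: [-0.2, 1.6, 1.0]
grip_width: -0.0001
grasp_force: 0.6
```

```bash
python3 arc.py 37 0.8; python3 - <<'E'
from h import *
c=camera("top");C=np.array([.4765,-.2639,.032])
d=ray(c,(342.2,266.6),.032)-C;print(np.degrees(np.arctan2(d[1],d[0])),np.hypot(*d[:2]))
im=cv2.cvtColor(np.array(c["image"]),cv2.COLOR_RGB2BGR)[240:300,295:355]
cv2.imwrite("pics/c4.png",cv2.resize(im,None,fx=10,fy=10,interpolation=cv2.INTER_CUBIC))
E
```

```text
now 43.43895228805835 65.62568498650465 [ 0.52415129 -0.21877701  0.05046867] [-0.2  1.6  1. ]
y ang -48.09996101103138
-0.7154391431175853
[[0.6, -0.6], [0.6, -0.6], [0.6, -0.6], [0.6, -0.6], [0.6, -0.6], [0.6, -0.6], [0.5, -0.6], [0.5, -0.6], [0.5, -0.6]]
-131.85160907061865 0.08304452964054224
```

View pics/c4.png

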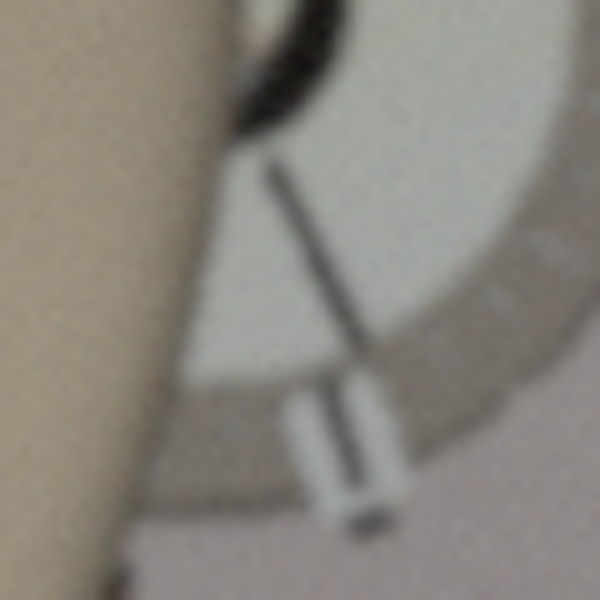

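The index line runs from crop (272,170) to (368,355), and the clip line from (328,385) to (358,480). About 10 degrees or less remain, so I'll measure with sub-pixel precision.

```bash
cat > ang.py <<'E'
import sys;from h import *
# args: index line crop ends x0 y0 x1 y1 (full px)
C=np.array([.4765,-.2639,.032])
def line(c,g,a,b,z,w=3.5):
    a,b=np.array(a,float),np.array(b,float)
    for _ in range(3):
        P=[]
        n=np.array([-(b-a)[1],(b-a)[0]])/np.linalg.norm(b-a);s=np.linspace(-w,w,29)
        for f in np.linspace(0,1,15):
            q=a+f*(b-a)+s[:,None]*n
            v=cv2.remap(g,q[:,0].astype('f4')[None],q[:,1].astype('f4')[None],cv2.INTER_LINEAR)[0]
            k=np.clip(np.percentile(v,60)-v-8,0,None);P.append(a+f*(b-a)+n*(k@s)/(k.sum()+1e-9))
        P=np.array(P);A=np.c_[np.ones(15),np.linspace(0,1,15)];co=np.linalg.lstsq(A,P,rcond=None)[0];a,b=co[0],co[0]+co[1]
    W=[ray(c,p,z) for p in(a,b)];o=[np.degrees(np.arctan2(*(p-C)[1::-1])).round(2) for p in W]
    d=W[1]-W[0];u=d[:2]/np.hypot(*d[:2])
    off=np.cross(u,C[:2]-W[0][:2])  # dist of C from line
    print("px",a.round(2),b.round(2),"ang about C",o,"r",[np.hypot(*(p-C)[:2]).round(4) for p in W],"dir",np.degrees(np.arctan2(d[1],d[0])).round(2),"off mm",(off*1000).round(2))
    return W
if __name__=="__main__":
    x=list(map(float,sys.argv[1:5]))
    for _ in range(3):
        c=camera("top");g=cv2.cvtColor(np.array(c["image"]),cv2.COLOR_RGB2GRAY).astype('f4')
        line(c,g,x[:2],x[2:],.032);line(c,g,(327.6,279),(330.5,287),.030,2.2)
E
python3 -W ignore ang.py 322.5 258 331 274
```

```text
px [322.65 257.92] [330.57 274.23] ang about C [np.float64(-151.49), np.float64(-152.51)] r [np.float64(0.043), np.float64(0.0808)] dir -153.66 off mm -1.63
px [327.51 279.03] [330.11 287.14] ang about C [np.float64(-159.2), np.float64(-159.65)] r [np.float64(0.0876), np.float64(0.1052)] dir -161.87 off mm -4.08
px [322.64 257.93] [330.57 274.23] ang about C [np.float64(-151.54), np.float64(-152.51)] r [np.float64(0.043), np.float64(0.0808)] dir -153.6 off mm -1.54
px [327.49 279.04] [330.14 287.13] ang about C [np.float64(-159.22), np.float64(-159.61)] r [np.float64(0.0876), np.float64(0.1052)] dir -161.55 off mm -3.55
px [322.64 257.93] [330.58 274.22] ang about C [np.float64(-151.54), np.float64(-152.49)] r [np.float64(0.043), np.float64(0.0808)] dir -153.56 off mm -1.51
px [327.5  279.03] [330.13 287.13] ang about C [np.float64(-159.21), np.float64(-159.61)] r [np.float64(0.0876), np.float64(0.1052)] dir -161.64 off mm -3.72
```

>>> {"api": "drive_tool", "payload": {"increments": [[[0.6,-0.6,0],[0,0,-0.7],0],[[0.6,-0.6,0],[0,0,-0.7],0],[[0.6,-0.6,0],[0,0,-0.7],0],[[0.6,-0.6,0],[0,0,-0.7],0],[[0.6,-0.6,0],[0,0,-0.7],0],[[0.5,-0.6,0],[0,0,-0.7],0],[[0,0,0],[0,0,0],0],[[0,0,0],[0,0,0],0]]}}

```text
clock: 8.45
eef_pos: [0.5277, -0.2227, 0.0503]
tool_rot: [0.947, 0.322, -0.0, 0.0]
ft_force: [-0.3, 0.5, 0.6]
grip_width: 0.0001
grasp_force: 0.6
```

```bash
python3 arc.py 37 0.5;python3 -W ignore ang.py 321 259 327.8 276; python3 - <<'E'
from h import *
c=camera("top")
im=cv2.cvtColor(np.array(c["image"]),cv2.COLOR_RGB2BGR)[240:300,295:355]
cv2.imwrite("pics/c5.png",cv2.resize(im,None,fx=10,fy=10,interpolation=cv2.INTER_CUBIC))
E
```

```text
now 38.813526059598864 65.72771033553202 [ 0.52771438 -0.22270267  0.05026723] [-0.3  0.5  0.6]
y ang -52.38027090835358
-0.4533815148997178
[[0.4, -0.4], [0.4, -0.4], [0.4, -0.4], [0.4, -0.4]]
px [321.09 258.96] [327.84 275.98] ang about C [np.float64(-156.72), np.float64(-157.3)] r [np.float64(0.0436), np.float64(0.0818)] dir -157.96 off mm -0.94
px [327.49 279.04] [330.14 287.13] ang about C [np.float64(-159.23), np.float64(-159.61)] r [np.float64(0.0876), np.float64(0.1052)] dir -161.46 off mm -3.41
px [321.11 258.96] [327.83 275.99] ang about C [np.float64(-156.67), np.float64(-157.31)] r [np.float64(0.0436), np.float64(0.0818)] dir -158.04 off mm -1.04
px [327.51 279.03] [330.13 287.14] ang about C [np.float64(-159.19), np.float64(-159.63)] r [np.float64(0.0876), np.float64(0.1052)] dir -161.77 off mm -3.94
px [321.11 258.96] [327.82 275.99] ang about C [np.float64(-156.67), np.float64(-157.33)] r [np.float64(0.0436), np.float64(0.0818)] dir -158.09 off mm -1.08
px [327.49 279.04] [330.13 287.13] ang about C [np.float64(-159.22), np.float64(-159.61)] r [np.float64(0.0876), np.float64(0.1052)] dir -161.56 off mm -3.57
```

View pics/c5.png

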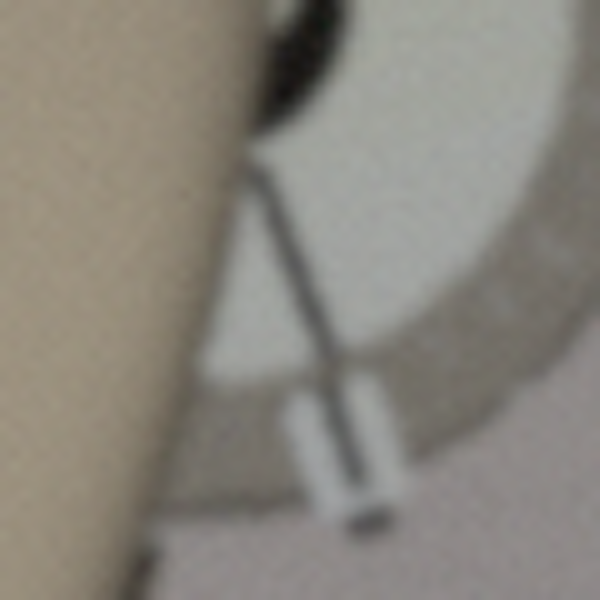

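>>> {"api": "drive_tool", "payload": {"increments": [[[0.4,-0.4,0],[0,0,-0.5],0],[[0.4,-0.4,0],[0,0,-0.5],0],[[0.4,-0.5,0],[0,0,-0.5],0],[[0,0,0],[0,0,0],0],[[0,0,0],[0,0,0],0],[[0,0,0],[0,0,0],0]]}}

```text
clock: 9.15
eef_pos: [0.5288, -0.2238, 0.0503]
tool_rot: [0.951, 0.31, -0.0, -0.0]
ft_force: [-1.9, 0.6, 0.1]
grip_width: -0.0001
grasp_force: 0.9
```

```bash
python3 arc.py 34 0.5;python3 -W ignore ang.py 320.8 259.9 327.4 277
```

```text
now 37.51369312909711 65.88412201221264 [ 0.5287598  -0.2237798   0.05025251] [-1.9  0.6  0.1]
y ang -53.86945296789313
-0.43921164113714184
[[0.3, -0.4], [0.3, -0.4], [0.3, -0.4], [0.3, -0.4], [0.3, -0.4], [0.3, -0.4], [0.3, -0.4], [0.3, -0.4]]
px [320.8 259.9] [327.33 277.03] ang about C [np.float64(-158.4), np.float64(-158.55)] r [np.float64(0.0452), np.float64(0.0834)] dir -158.72 off mm -0.25
px [327.5  279.04] [330.12 287.14] ang about C [np.float64(-159.22), np.float64(-159.64)] r [np.float64(0.0876), np.float64(0.1052)] dir -161.72 off mm -3.83
px [320.82 259.89] [327.32 277.03] ang about C [np.float64(-158.36), np.float64(-158.58)] r [np.float64(0.0452), np.float64(0.0834)] dir -158.84 off mm -0.38
px [327.5  279.04] [330.13 287.13] ang about C [np.float64(-159.21), np.float64(-159.62)] r [np.float64(0.0876), np.float64(0.1052)] dir -161.64 off mm -3.71
px [320.82 259.89] [327.32 277.03] ang about C [np.float64(-158.35), np.float64(-158.57)] r [np.float64(0.0452), np.float64(0.0834)] dir -158.83 off mm -0.38
px [327.5  279.04] [330.14 287.13] ang about C [np.float64(-159.22), np.float64(-159.61)] r [np.float64(0.0876), np.float64(0.1052)] dir -161.57 off mm -3.59
```

>>> {"api": "drive_tool", "payload": {"increments": [[[-1,1.5,0],[0,0,0],0],[[-3,4.5,0],[0,0,0],0],[[-5,7,0],[0,0,0],0],[[0,0,0],[0,0,0],0],[[0,0,30],[0,0,0],0],[[0,0,40],[0,0,0],0],[[0,0,40],[0,0,0],0],[[0,0,40],[0,0,0],0]]}}

```text
clock: 9.97
eef_pos: [0.5194, -0.2103, 0.2018]
tool_rot: [0.951, 0.31, -0.0, -0.0]
ft_force: [0.6, -0.2, -0.6]
grip_width: -0.0001
grasp_force: 0.0
```

>>> {"api": "drive_tool", "payload": {"increments": [[[-30,-20,0],[0,0,0],0],[[-30,-20,0],[0,0,0],0],[[-30,-20,0],[0,0,0],0],[[-30,-20,-10],[0,0,0],0],[[-28,-20,-20],[0,0,0],0],[[0,0,-30],[0,0,0],0],[[0,0,0],[0,0,0],0],[[0,0,0],[0,0,0],0]]}}

```text
clock: 10.63
eef_pos: [0.3707, -0.3099, 0.1395]
tool_rot: [0.951, 0.31, -0.001, -0.002]
ft_force: [0.2, -0.2, -0.1]
grip_width: -0.0
grasp_force: 0.0
```

```bash
python3 - <<'E'
from h import *
c=camera("wrist");save(c,"w6")
print(get_obs()["eef_pos"],proj(c,[.396,-.291,.032]),proj(c,[.37,-.3,.028]),proj(c,[.435,-.277,.032]))
E
```

```text
[ 0.3722645  -0.31049477  0.14086501] [278.17368118 164.49021549] [266.8180905  200.43303876] [296.24242595 103.36534583]
```

View pics/w6.png

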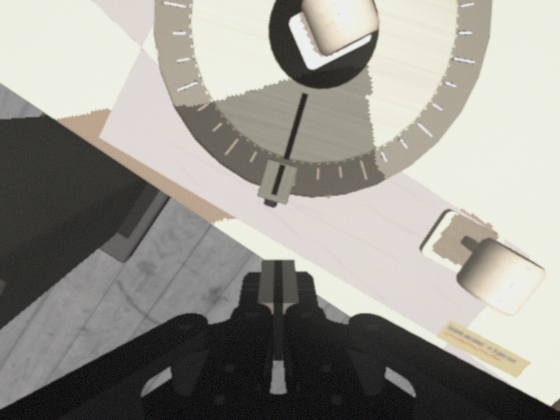

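The wrist view shows the index line from (305,95) to (286,158) and the clip line from (281,168) to (274,193), so they are nearly aligned. I'll fit both to get the remaining angle.

```bash
cat > wl.py <<'E'
from h import *;import ang,sys
c=camera("wrist");g=cv2.cvtColor(np.array(c["image"]),cv2.COLOR_RGB2GRAY).astype('f4')
x=list(map(float,sys.argv[1:])) or [304.5,98,287.5,154]
I=np.array(ang.line(c,g,x[:2],x[2:],.032,5));L=np.array(ang.line(c,g,(281,170),(275,191),.028,4))
# centre from the index line: 82.. outer end known by dial rim; take axis = point on index line nearest C
d=I[1]-I[0];d/=np.linalg.norm(d);A=I[0]+d*((ang.C-I[0])@d)
for p in I.tolist()+L.tolist():
    v=np.array(p)-A;print(np.degrees(np.arctan2(v[1],v[0])).round(2),np.hypot(*v[:2]).round(4))
E
python3 -W ignore wl.py
```

```text
px [301.41  97.07] [284.95 153.23] ang about C [np.float64(-157.56), np.float64(-158.75)] r [np.float64(0.0374), np.float64(0.0751)] dir -159.92 off mm -1.54
px [278.64 169.32] [272.36 190.24] ang about C [np.float64(-159.46), np.float64(-159.59)] r [np.float64(0.0875), np.float64(0.1031)] dir -160.35 off mm -1.36
-159.92 0.0374
-159.92 0.0751
-160.47 0.0875
-160.45 0.1031
```

```bash
python3 - <<'E'
from h import *
c=camera("wrist");g=cv2.cvtColor(np.array(c["image"]),cv2.COLOR_RGB2GRAY).astype(float)
I=[];L=[]
for r in list(range(97,158,2))+list(range(168,194,2)):
    f=r<160;x0=304.6-(r-97)*.3 if f else 281-(r-168)*.28
    a=int(round(x0))-8;v=g[r,a:a+17];th=(v.min()+np.median(v))/2
    xs=np.arange(a,a+17);k=np.clip(np.median(v)*.9-v,0,None)*(abs(xs-xs[v.argmin()])<=4)
    (I if f else L).append((k@xs/k.sum(),r))
    if r in(97,125,153,168,180,190):print(r,a,v.astype(int))
I,L=np.array(I),np.array(L)
for P,n in((I,"I"),(L,"L")):
    co=np.polyfit(P[:,1],P[:,0],1);print(n,co,(P[:,0]-np.polyval(co,P[:,1])).std())
ci=np.polyfit(I[:,1],I[:,0],1);cl=np.polyfit(L[:,1],L[:,0],1)
W=lambda co,r,z:ray(c,(np.polyval(co,r),r),z)
p,q=W(ci,97,.032),W(ci,157,.032);a,b=W(cl,168,.028),W(cl,192,.028)
A=lambda v:np.degrees(np.arctan2(v[1],v[0]))
u=(q-p)/np.linalg.norm(q-p);n=np.array([-u[1],u[0],0])
print("dirs",A(q-p),A(b-a),"offsets mm of clip from index line",[(x-p)@n*1000 for x in(a,b)],q)
ax=p-u*(.0845-np.linalg.norm(q-p));print("axis",ax,"ang",A(q-ax),A(a-ax),A(b-ax),"clip r",np.hypot(*(a-ax)[:2]))
E
```

```text
97 297 [ 98  59  44  46  54  72 108 139 150 152 153 154 152 154 154 153 154]
125 288 [141 100  57  41  40  40  63 109 140 151 152 155 156 158 153 156 154]
153 280 [130  87  53  40  36  46  73 121 147 151 152 150 152 154 152 151 148]
168 273 [145 127  90  54  42  40  44  73 124 144 146 145 136 134 133 127 117]
180 270 [138 109  71  49  47  48  62 107 135 150 149 148 149 147 151 151 150]
190 267 [141 110  70  51  43  45  63 107 136 146 148 146 142 149 146 151 152]
I [-2.92290159e-01  3.28381184e+02] 0.054849138549526236
L [-2.99435257e-01  3.27962182e+02] 0.03429048617223436
dirs -159.88910189568676 -160.32884464787523 offsets mm of clip from index line [np.float64(-0.8615748693407976), np.float64(-0.9990401578857909)] [ 0.40448552 -0.29186953  0.032     ]
axis [ 0.48383346 -0.26281519  0.032     ] ang -159.88910189568676 -160.4179345006876 -160.403592319456 clip r 0.09334769487952918
```

Measured remainder: about 0.5° clockwise, or 0.6 mm at the stud. I'll go back for one small nudge.

>>> {"api": "drive_tool", "payload": {"increments": [[[0,0,30],[0,0,0],0],[[28,20,20],[0,0,0],0],[[30,20,10],[0,0,0],0],[[30,20,0],[0,0,0],0],[[30,20,0],[0,0,0],0],[[28,20,0],[0,0,0],0],[[0,0,0],[0,0,0],0],[[0,0,0],[0,0,0],0]]}}

```text
clock: 11.45
eef_pos: [0.5204, -0.2087, 0.2014]
tool_rot: [0.95, 0.313, 0.001, 0.001]
ft_force: [-0.5, 0.2, -0.5]
grip_width: 0.0
grasp_force: 0.0
```

>>> {"api": "drive_tool", "payload": {"increments": [[[0,2,-35],[0,0,0],0],[[0,0,-35],[0,0,0],0],[[0,0,-35],[0,0,0],0],[[0,0,-25],[0,0,0],0],[[0,0,-20],[0,0,0],0],[[0,0,0],[0,0,0],0],[[0,0,0],[0,0,0],0],[[0,0,0],[0,0,0],0]]}}

```text
clock: 12.12
eef_pos: [0.5189, -0.2095, 0.0522]
tool_rot: [0.951, 0.31, 0.001, 0.001]
ft_force: [0.1, 1.0, 0.2]
grip_width: -0.0002
grasp_force: 0.0
```

>>> {"api": "drive_tool", "payload": {"increments": [[[3.5,-5,0],[0,0,0],0],[[3,-4,0],[0,0,0],0],[[1.5,-2,0],[0,0,0],0],[[0.8,-1.2,0],[0,0,0],0],[[0.4,-0.6,0],[0,0,0],0],[[0,0,0],[0,0,0],0],[[0,0,0],[0,0,0],0],[[0,0,0],[0,0,0],0]]}}

```text
clock: 12.78
eef_pos: [0.5269, -0.2214, 0.0502]
tool_rot: [0.951, 0.31, -0.0, -0.0]
ft_force: [0.4, 0.2, -0.0]
grip_width: -0.0001
grasp_force: 0.0
```

```bash
python3 arc.py 34 0.5|head -1;python3 -W ignore ang.py 320.8 259.9 327.4 277|sed -n '1p;3p'
```

```text
now 40.15144475181187 65.92917067177416 [ 0.52689248 -0.2213882   0.05018805] [ 0.4  0.2 -0. ]
px [321.03 259.81] [327.21 277.07] ang about C [np.float64(-157.74), np.float64(-158.74)] r [np.float64(0.0452), np.float64(0.0834)] dir -159.92 off mm -1.72
px [321.05 259.8 ] [327.18 277.08] ang about C [np.float64(-157.69), np.float64(-158.79)] r [np.float64(0.0452), np.float64(0.0834)] dir -160.08 off mm -1.88
```

>>> {"api": "drive_tool", "payload": {"increments": [[[0.8,-1,0],[0,0,0],0],[[0.6,-0.8,0],[0,0,0],0],[[0.4,-0.5,0],[0,0,0],0],[[0.3,-0.4,0],[0,0,0],0],[[0.2,-0.3,0],[0,0,0],0],[[0,0,0],[0,0,0],0],[[0,0,0],[0,0,0],0],[[0,0,0],[0,0,0],0]]}}

```text
clock: 13.6
eef_pos: [0.5292, -0.2244, 0.0502]
tool_rot: [0.951, 0.31, -0.0, -0.0]
ft_force: [-1.6, 0.7, 1.5]
grip_width: 0.0
grasp_force: 1.0
```

```bash
python3 arc.py 34 0.5|head -1;python3 -W ignore ang.py 320.8 259.9 327.4 277|sed -n '1p;3p'
```

```text
now 36.86643145926062 65.83921061789613 [ 0.52917376 -0.22439966  0.05024502] [-1.6  0.7  1.5]
px [320.44 260.04] [326.98 277.16] ang about C [np.float64(-159.46), np.float64(-159.11)] r [np.float64(0.0452), np.float64(0.0834)] dir -158.69 off mm 0.61
px [320.44 260.04] [326.94 277.18] ang about C [np.float64(-159.46), np.float64(-159.16)] r [np.float64(0.0452), np.float64(0.0834)] dir -158.81 off mm 0.51
```

>>> {"api": "drive_tool", "payload": {"increments": [[[-1,1.5,0],[0,0,0],0],[[-3,4.5,0],[0,0,0],0],[[-5,7,0],[0,0,0],0],[[0,0,0],[0,0,0],0],[[0,0,30],[0,0,0],0],[[0,0,40],[0,0,0],0],[[0,0,40],[0,0,0],0],[[0,0,40],[0,0,0],0]]}}

```text
clock: 14.42
eef_pos: [0.5198, -0.2111, 0.2018]
tool_rot: [0.951, 0.31, -0.0, -0.0]
ft_force: [1.2, -0.0, -0.2]
grip_width: 0.0001
grasp_force: 0.0
```

>>> {"api": "drive_tool", "payload": {"increments": [[[-30,-20,0],[0,0,0],0],[[-30,-20,0],[0,0,0],0],[[-30,-20,0],[0,0,0],0],[[-30,-20,-10],[0,0,0],0],[[-28,-20,-20],[0,0,0],0],[[0,0,-30],[0,0,0],0],[[0,0,0],[0,0,0],0],[[0,0,0],[0,0,0],0]]}}

```text
clock: 15.08
eef_pos: [0.3712, -0.3107, 0.1395]
tool_rot: [0.951, 0.31, -0.001, -0.001]
ft_force: [0.4, -0.9, 0.3]
grip_width: 0.0001
grasp_force: 0.0
```

>>> {"api": "drive_tool", "payload": {"increments": [[[0,0,0],[0,0,0],0],[[0,0,0],[0,0,0],0],[[0,0,0],[0,0,0],0]]}}

```text
clock: 15.33
eef_pos: [0.3741, -0.3118, 0.1418]
tool_rot: [0.95, 0.311, 0.001, 0.001]
ft_force: [-0.5, 0.6, -0.0]
grip_width: -0.0003
grasp_force: 0.0
```

```bash
python3 - <<'E'
from h import *
c=camera("wrist");save(c,"w7");g=cv2.cvtColor(np.array(c["image"]),cv2.COLOR_RGB2GRAY).astype(float)
I=[];L=[]
for r in list(range(100,156,2))+list(range(170,190,2)):
    x0=328.2-.296*r;a=int(round(x0))-7;v=g[r,a:a+15]
    xs=np.arange(a,a+15);k=np.clip(np.median(v)*.9-v,0,None)*(abs(xs-xs[v.argmin()])<=4)
    (I if r<160 else L).append((k@xs/k.sum(),r))
ci,cl=[np.polyfit(*np.array(P).T[::-1],1) for P in(I,L)];print(ci,cl)
for P,q in((I,ci),(L,cl)):P=np.array(P);print((P[:,0]-np.polyval(q,P[:,1])).std())
W=lambda co,r,z:ray(c,(np.polyval(co,r),r),z)
p,q=W(ci,98,.032),W(ci,156,.032);a,b=W(cl,170,.028),W(cl,190,.028)
A=lambda v:np.degrees(np.arctan2(v[1],v[0]))
u=(q-p)/np.linalg.norm(q-p);n=np.array([-u[1],u[0],0])
print("dirs",A(q-p),A(b-a),[(x-p)@n*1000 for x in(a,b)])
E
```

```text
[-3.03687649e-01  3.26652524e+02] [-2.99657224e-01  3.26147322e+02]
0.04882253216987138
0.06669852445056465
dirs -160.6011570405432 -160.3843253003863 [np.float64(0.31573172097740587), np.float64(0.37228168643675674)]
```

View pics/w7.png

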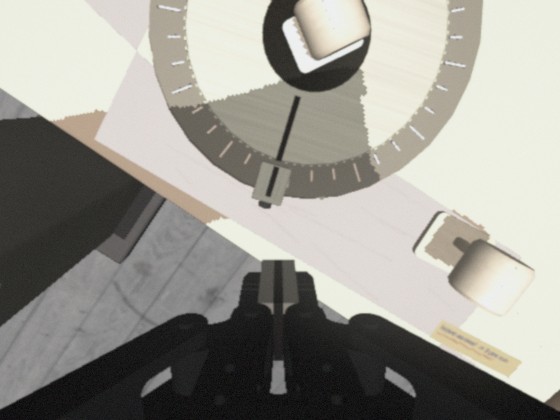

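The lines now agree to about 0.2°. The index line ends near (281,160) and the clip line starts near (275,170). The webcam is still upright on the dial. I'll raise clear and hand in.

>>> {"api": "drive_tool", "payload": {"increments": [[[0,0,30],[0,0,0],0],[[0,0,30],[0,0,0],0],[[0,0,20],[0,0,0],0],[[0,0,0],[0,0,0],0],[[0,0,0],[0,0,0],0],[[0,0,0],[0,0,0],0]]}}

```text
clock: 15.88
eef_pos: [0.3725, -0.3111, 0.2201]
tool_rot: [0.951, 0.31, -0.0, -0.0]
ft_force: [0.1, 0.4, -0.4]
grip_width: -0.0001
grasp_force: 0.0
```

```bash
python3 -c "
from workcell import *
print(job_done())"
```

```text
the job is handed in; nothing more can be done
None
```

The job is handed in: I pushed the dial by its stud until its index line was within about 0.2° of the marker clip's line, then moved the arm clear; the last picture shows the webcam still standing on the dial.

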